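Fit the tall post to the laboratory stand

TASK

Take the taller steel post out of the grey storage block and slide it, tapered foot down, into the flared post holder on the stand's base, pushing it past the side spring plunger until it is fully home. Let go and leave it standing upright in the plunger's grip; leave the shorter post standing in the block.

Things in the scene. Friction and masses are not known exactly. Their poses are not given: they have to be found in the camera images.
- tall_post_center (a point): centre of the taller plain steel post (round, 16 mm thick, 150 mm long, 0.2 kg, foot tapered over 10 mm), half-way up its axis, z up. It stands in one of two holes, 84 mm apart, 35 mm deep, 19 mm wide, of a fixed grey block (80 x 170 x 45 mm); 115 mm stands out and may lean a few degrees. Grip it about 35 mm below its top, to stay clear of the holder later, and draw it straight up.
- short_post_center (a point): centre, half-way up, of the shorter steel post: same 16 mm diameter but 90 mm long, upright in the other hole of the same block (which hole varies). It stays there.
- holder_mouth (a point): centre of the open top of the aluminium post holder on a fixed grey base plate (130 x 150 x 15 mm). z up. The mouth is 85 mm above the bench, 44 mm wide inside, 54 outside; it funnels over 18 mm into a 20 mm bore whose floor is 65 mm below this point. A post that is fully home has its centre 10 mm above this point and 85 mm of it stands out.
- plunger (a joint): travel (m) of the spring plunger in the holder's +y side, 35 mm below the mouth; 0 = brass nose fully out, 6.5 mm into the empty bore; grows as a post pushes it back (0.002 to 0.0045 with the post in). Its barrel and black knob reach 51 mm from the bore's axis. Spring 4.2 N plus 1.2 N per mm: push the post down past it with some 5 to 15 N; its own weight does not carry it home.
There are look-alikes about, which are no part of the job. What is shaped like the part that bears tall_post_center but green or orange is not meant.

How it is judged:
By the outcome, as a careful person would: the job done as asked, in the order asked, and still so for the second after the job is handed in, with the robot touching nothing.
It also fails if it takes over 45 s, if anything falls off the work surface, if the arm or the gripper's body presses on something with over 40 N, if the wrist force passes 120 N, or if a joint passes its speed limit or range.

ROBOT

A 7-joint arm with a two-finger parallel gripper is mounted at the origin on the work surface. World frame = base frame: x ahead of the robot, y to its left, z up, the work surface at z = 0. Lengths are in m, angles in rad, forces in N, time in s.
With the tool pointing down it reaches from about 0.425 to 0.875 m from the base axis. Payload 4.7 kg.
Tool frame: the origin (TCP) lies midway between the tips of the shut fingers; the grasp point (between the pads) lies 19 mm behind it (ctrl.grip_depth is the distance from the TCP to the grasp point, in m); z points along the fingers, y is the direction in which the jaws open and shut (so a half turn about z gives the same grasp; the last joint's range is limited). The gripper opens to 87 mm and grips with 3 to 60 N. Pads are 19 mm wide; open, the fingers measure 117 mm over their backs; the gripper's body (75 mm by 190 mm) begins 51 mm behind the grasp point.
Start: joints at [-1.198, 0.321, -0.07, 1.45, 0.023, 1.371, -0.057], TCP at [0.228, 0.609, 0.223] pointing down, gripper open.
Joint ranges: [-2.86, 2.86], [-0.3, 2.09], [-1.38, 1.24], [0.06, 2.45], [-1.56, 4.7], [0.09, 2.05], [-2.69, 2.69]. Speed limits (rad/s): [2.57, 2.57, 3.14, 3.14, 3.14, 3.14, 3.14].

INTERFACE

Orientations are given as a rotation vector (axis times angle).
In Python, from bench import ctrl gives the robot as it stands. The module is installed in compiled form; this text tells all that it offers.
- The arm moves only by the shell command python3 -m inch 'ROWS' [FORCE]. ROWS is JSON, a list of rows, each a list of 5 numbers: the opening, from -1 (shut) to 1 (fully open), so that 0 is half open, then the shift along the tool's x, y, z in mm, then the turn about the tool's z in rad. In form: [[fingers, tx, ty, tz, twist], ...]. A call has 1 to 5 rows; each row shifts and turns the pose as measured when the row begins, along the tool's axes as they then stand; what a row does not reach is not made up. A row lasts 1/8 s, in which the tool goes at most 62.5 mm and 10.7 degrees, less where a joint would pass 70% of its speed; a pose out of reach is approached as far as the arm can. A call is refused whole if a number of a shift passes 62.5 or a number of a turn 0.188, either way. A call with a gripper value outside its range is refused whole. The fingers move at their own pace and stop on an object; FORCE is the grip in N (left out, the last holds). Time passes only in rows, so rows that do not move let the fingers close. It gives the time, the measured TCP pose, the force and the opening at its end, in the units of the state.
- ctrl.get_state(): the state, without advancing time (a new reading comes with each control period).
- ctrl.get_image(name): name is "scene" or "top"; returns a dict with "color" (480x640x3 uint8, red, green, blue), "range_z" (480x640 float32, m along the optical axis (not along the pixel's ray), 0 where there is no reading), "K" (3x3 intrinsics, pixels), "R" (3x3) and "t" (3): a world point X has camera coordinates R X + t. Camera axes: x right, y down, z forward; pixel columns grow to the right and rows downward; lengths in m; the calibration is good to about 2 mm. A picture is of the moment at which its call begins.
- ctrl.close_job(): hands the job in, once; it reports no verdict.
The state is a dict: "time": time; "joint_positions": joint angles; "qd": joint speeds; "joint_torque": joint torques, N m; "position": TCP position; "tool_rot": TCP orientation; "ft_force": force on the tool from outside, world axes, zero at the start; "torque": the same for the moment, N m; "grip_width": opening from 0.0 (shut) to 1.0 (fully open).
Only numpy, scipy, OpenCV 4.12 (cv2) and the standard library are available. Lean on these libraries where they do the work, as an engineer would, in place of code of your own. Each camera call takes 0.05 s, during which the arm holds its last target. There are 200 camera calls.

## Working session

There is one attempt and no reset: what is moved stays moved. The work goes in short steps, Python scripts to look and compute and a shell command to move; the robot and the scene stay as the last step left them, time stands still between calls to the robot, and variables do not carry over. Pictures are saved under pics/ and viewed, about 8 in all and at most 12, crops included, and the job is handed in when it is done.

```bash
mkdir -p pics
cat > h.py <<'E'
import numpy as np, cv2
from bench import ctrl
def snap(name,fn,crop=None,s=1):
    im=ctrl.get_image(name); np.savez(''+name+'.npz',**im)
    c=im['color'][:,:,::-1]
    if crop: u0,v0,u1,v1=crop; c=c[v0:v1,u0:u1]
    c=cv2.resize(c,None,fx=s,fy=s,interpolation=cv2.INTER_CUBIC) if s!=1 else c
    cv2.imwrite('pics/'+fn,c); return im
def pt(im,u,v,z=None):
    K,R,t=im['K'],im['R'],im['t']
    z=im['range_z'][int(v),int(u)] if z is None else z
    return R.T@(np.linalg.inv(K)@[u,v,1]*z-t)
def cloud(im):
    v,u=np.mgrid[:480,:640]; z=im['range_z']
    r=np.stack([u,v,np.ones_like(u)],-1)@np.linalg.inv(im['K']).T*z[...,None]
    P=(r-im['t'])@im['R']; P[z==0]=np.nan; return P
E
python3 - <<'E'
from h import *
a=snap('scene','s0.png');b=snap('top','t0.png')
for i in (a,b): print(i['K'][0,0],-i['R'].T@i['t'],i['R'][2])
s=ctrl.get_state();print({k:np.round(v,3) for k,v in s.items()})
E
```

```text
553.8292573023824 [ 1.03793295 -0.57043553  0.87158213] [-0.4290782   0.49469041 -0.75576008]
575.9303175951277 [ 0.46567673 -0.01312011  1.10821315] [ 0.09021034  0.00457041 -0.99591225]
{'time': np.float64(0.1), 'joint_positions': array([-1.198,  0.322, -0.07 ,  1.452,  0.023,  1.371, -0.057]), 'qd': array([-0.001, -0.004, -0.001, -0.003, -0.001, -0.001, -0.   ]), 'joint_torque': array([-0.0000e+00, -4.9257e+01, -4.0600e-01, -3.1340e+01, -6.4000e-02,
        3.9000e-02,  0.0000e+00]), 'position': array([0.228, 0.608, 0.222]), 'tool_rot': array([-5.600e-01, -3.091e+00,  3.000e-03]), 'ft_force': array([0.186, 0.697, 0.797]), 'torque': array([-0.051,  0.007, -0.022]), 'grip_width': np.float64(0.999)}
```

View pics/s0.png

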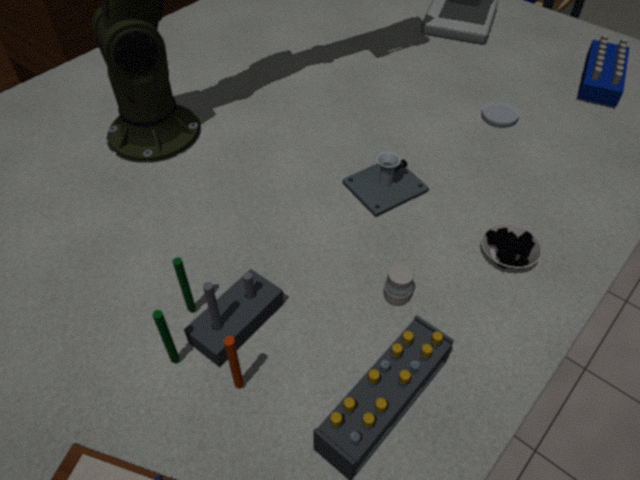

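View pics/t0.png

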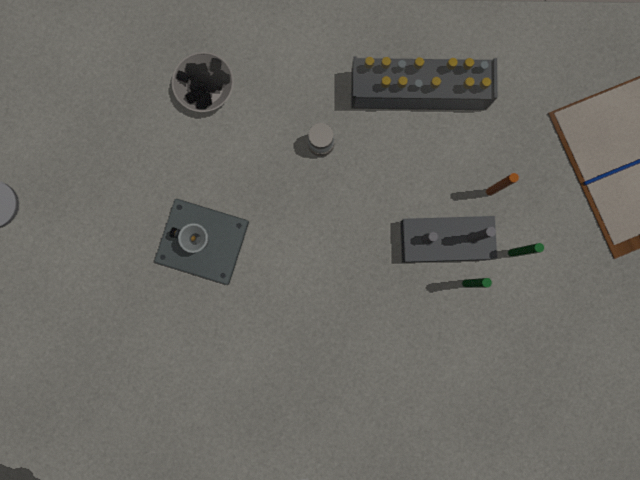

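Scene: tall post at (210,285)–(217,328) in the block, short post at (250,280), green and orange decoys around the block. The holder is at (388,160). Top: tall post top at (490,232), short post (433,238), holder mouth (193,238) with the knob at (173,233).

Run:
```python
from h import *
T=np.load('top.npz');S=np.load('scene.npz')
c=T['color'][:,:,::-1]
a=cv2.resize(c[200:276,395:495+20],None,fx=5,fy=5,interpolation=cv2.INTER_CUBIC)
b=cv2.resize(c[200:276,155:215],None,fx=5,fy=5,interpolation=cv2.INTER_CUBIC)
d=S['color'][:,:,::-1]
e=cv2.resize(d[265:365,155:295],None,fx=4,fy=4,interpolation=cv2.INTER_CUBIC)[:220*2-40]
out=np.zeros((380,900,3),np.uint8);out=np.hstack([a,b])
out=cv2.resize(out,(800,380)) if out.shape[1]>800 else out
cv2.imwrite('pics/c1.png',out); print(out.shape)
for n,im in(('top',T),('scene',S)):
    P=cloud(im); z=P[...,2]
    print(n)
    for lo,hi,nm,box in((.135,.175,'tallup',None),(.06,.135,'mid',None)):
        m=((z>lo)&(z<hi)).astype(np.uint8)
        k,l,st,ce=cv2.connectedComponentsWithStats(m)
        for i in range(1,k):
            if st[i,4]>8: q=P[l==i]; print(nm,st[i].tolist(),np.round(np.median(q,0),4),np.round(q.min(0),3),np.round(q.max(0),3), im['color'][l==i].mean(0).round())
```

```text
(380, 800, 3)
top
tallup [506, 173, 13, 11, 101] [ 0.6559 -0.3329  0.1495] [ 0.648 -0.342  0.137] [ 0.665 -0.326  0.155] [108.  64.  32.]
tallup [482, 227, 14, 11, 115] [ 0.5629 -0.289   0.1593] [ 0.556 -0.3    0.136] [ 0.571 -0.284  0.163] [78. 76. 78.]
tallup [531, 243, 13, 10, 105] [ 0.5384 -0.3728  0.1495] [ 0.531 -0.383  0.136] [ 0.547 -0.366  0.154] [37. 75. 44.]
tallup [479, 278, 13, 10, 100] [ 0.4804 -0.2855  0.1494] [ 0.472 -0.296  0.135] [ 0.487 -0.278  0.155] [37. 77. 45.]
mid [352, 57, 145, 44, 5796] [ 0.8564 -0.1999  0.0685] [ 0.819 -0.332  0.06 ] [ 0.897 -0.066  0.109] [73. 71. 64.]
mid [308, 123, 25, 26, 510] [ 0.746  -0.0077  0.0701] [ 0.724 -0.03   0.061] [0.77  0.015 0.076] [118. 113. 108.]
mid [493, 177, 19, 15, 140] [ 0.6524 -0.3283  0.0994] [ 0.648 -0.338  0.06 ] [ 0.663 -0.326  0.135] [58. 39. 29.]
mid [178, 224, 29, 29, 590] [0.5539 0.2218 0.0814] [0.527 0.193 0.061] [0.577 0.244 0.092] [95. 99. 98.]
mid [169, 229, 5, 6, 14] [0.5654 0.2623 0.0607] [0.561 0.258 0.06 ] [0.57  0.266 0.063] [24. 24. 25.]
mid [470, 229, 16, 13, 109] [ 0.5613 -0.2854  0.0981] [ 0.555
[... 1506 characters left out ...]
6. 105. 101.]
mid [175, 268, 16, 29, 252] [ 0.4873 -0.2915  0.0993] [ 0.478 -0.296  0.06 ] [ 0.491 -0.281  0.135] [19. 38. 22.]
mid [243, 272, 11, 22, 181] [ 0.5654 -0.2121  0.0892] [ 0.552 -0.218  0.06 ] [ 0.57  -0.2    0.104] [50. 51. 54.]
mid [206, 297, 15, 28, 244] [ 0.5711 -0.2968  0.0985] [ 0.56  -0.301  0.06 ] [ 0.574 -0.286  0.135] [37. 37. 40.]
mid [313, 315, 141, 153, 7915] [ 0.861  -0.218   0.0695] [ 0.822 -0.334  0.06 ] [ 0.898 -0.066  0.108] [58. 57. 50.]
mid [155, 320, 19, 29, 271] [ 0.5467 -0.3787  0.1002] [ 0.537 -0.384  0.06 ] [ 0.55  -0.368  0.135] [16. 36. 20.]
mid [225, 346, 16, 28, 248] [ 0.6643 -0.3397  0.0998] [ 0.655 -0.344  0.06 ] [ 0.668 -0.328  0.135] [58. 28. 13.]
```

View pics/c1.png

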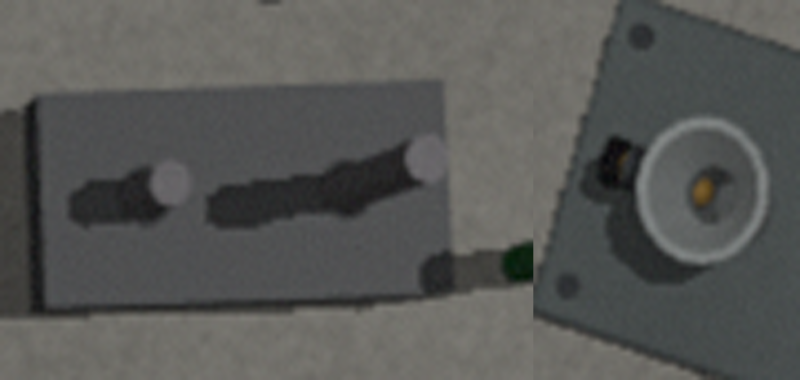

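```bash
cat >> h.py <<'E'
from scipy.optimize import least_squares
def fitcyl(P,c0,zlo,zhi,rad=.03,r=.008,zref=.125):
    P=P.reshape(-1,3);P=P[np.isfinite(P).all(1)]
    q=P[(P[:,2]>zlo)&(P[:,2]<zhi)&(np.hypot(P[:,0]-c0[0],P[:,1]-c0[1])<rad)]
    def f(p):
        d=np.r_[p[2:],1];d/=np.linalg.norm(d)
        return np.linalg.norm(np.cross(q-np.r_[p[:2],zref],d),axis=1)-r
    s=least_squares(f,[*c0,0,0],loss='soft_l1',f_scale=.001)
    return s.x,len(q),np.sqrt(np.median(s.fun**2))
E
python3 - <<'E'
from h import *
for n in('top','scene'):
    im=np.load(n+'.npz');P=cloud(im)
    x,k,e=fitcyl(P,(.562,-.291),.062,.152); print(n,'tall @z.125',x[:2].round(4),'lean deg',np.degrees(x[2:]).round(2),k,e)
    x,k,e=fitcyl(P,(.56,-.208),.055,.094,zref=.07); print(n,'short',x[:2].round(4),np.degrees(x[2:]).round(2),k,e)
    q=P.reshape(-1,3)
    t=q[(q[:,2]>.157)&(q[:,2]<.17)&(np.hypot(q[:,0]-.562,q[:,1]+.291)<.03)];print('tall top',t.mean(0),len(t))
    t=q[(q[:,2]>.081)&(q[:,2]<.1)&(np.hypot(q[:,0]-.552,q[:,1]-.218)<.035)]
    (c,rr)=cv2.minEnclosingCircle(t[:,:2].astype(np.float32)); print('mouth',np.round(c,4),rr,t[:,2].mean(),len(t))
    # outer cyl of holder
    k=q[(q[:,2]>.035)&(q[:,2]<.08)&(np.hypot(q[:,0]-.565,q[:,1]-.262)<.014)];print('knob',np.median(k,0))
    t=q[(q[:,2]>.04)&(q[:,2]<.05)&(abs(q[:,0]-.55)<.08)&(abs(q[:,1]+.25)<.13)]
    print('block',cv2.minAreaRect(t[:,:2].astype(np.float32)))
E
```

```text
top tall @z.125 [ 0.5637 -0.292 ] lean deg [-0.13 -0.04] 137 0.00027074735646817963
top short [ 0.5599 -0.2081] [ 0.24 -0.12] 38 0.0001694392445815827
tall top [ 0.56364031 -0.29155205  0.16027809] 77
mouth [0.5527 0.2179] 0.026454659178853035 0.08444741941160654 305
knob [0.56373751 0.25827533 0.05772488]
block ((0.5373051762580872, -0.2676905691623688), (0.13085603713989258, 0.20528191328048706), 2.226473093032837)
scene tall @z.125 [ 0.5647 -0.2926] lean deg [-0.04  0.07] 305 0.00043370989203687753
scene short [ 0.5608 -0.2087] [-0.61  0.17] 121 0.0005947596409772871
tall top [ 0.56589414 -0.29314526  0.16094672] 77
mouth [0.5544 0.2162] 0.027743972837924957 0.08487587159531744 165
knob [0.57014919 0.25774177 0.05734428]
block ((0.5421589016914368, -0.2728250026702881), (0.1265927404165268, 0.2142399102449417), 2.492234706878662)
```

```bash
python3 -m inch '[[0,-60,-10,0,0],[0,-60,-10,0,0],[0,-60,-20,0,0],[0,-60,-40,0,0],[0,-50,-50,0,0]]' 20
cat >> h.py <<'E'
from scipy.spatial.transform import Rotation as Ro
def rel(target,yaw=None):
    s=ctrl.get_state();M=Ro.from_rotvec(s['tool_rot']).as_matrix()
    print('t',round(float(s['time']),2),'tcp',np.round(s['position'],4),'shift mm',np.round(M.T@(np.array(target)-s['position'])*1e3,1),'toolaxes x',M[:,0].round(3),'z',M[:,2].round(4),'F',np.round(s['ft_force'],1),'w',round(float(s['grip_width']),3),'q',np.round(s['joint_positions'],2))
E
python3 -c "
from h import *
rel([.564,-.292,.2])"
```

```text
time: 0.72
position: [0.4428, 0.4036, 0.2173]
tool_rot: [-0.539, -3.09, 0.007]
ft_force: [0.5, -0.0, 0.2]
grip_width: 0.545
t 0.72 tcp [0.4428 0.4036 0.2173] shift mm [-349.6 -613.5   19.1] toolaxes x [-0.941  0.338  0.004] z [-0.0058 -0.0036 -1.    ] F [ 0.5 -0.   0.2] w 0.545 q [-0.85  0.22  0.08  1.59 -0.02  1.34  0.46]
```

```bash
python3 -m inch '[[0,-30,-60,-2,0],[0,-30,-60,-2,0],[0,-30,-60,-2,0],[0,-30,-60,-2,0],[0,-30,-60,-2,0]]'; python3 -m inch '[[0,-30,-60,-2,0],[0,-30,-60,-2,0],[0,-30,-60,-2,0],[0,-30,-60,-2,0],[0,-30,-60,-2,0]]'; python3 -c "
from h import *
rel([.564,-.292,.2])"
```

```text
time: 1.35
position: [0.4786, 0.0935, 0.2257]
tool_rot: [-0.543, -3.088, 0.011]
ft_force: [1.0, -0.3, -0.3]
grip_width: 0.497
time: 1.98
position: [0.5126, -0.2165, 0.2357]
tool_rot: [-0.541, -3.089, 0.007]
ft_force: [0.9, 0.3, 0.6]
grip_width: 0.496
t 1.98 tcp [ 0.5126 -0.2165  0.2357] shift mm [-74.2 -53.3  35.6] toolaxes x [-0.941  0.34   0.005] z [-0.0061 -0.0036 -1.    ] F [0.9 0.3 0.6] w 0.496 q [-0.23  0.13  0.64  1.69 -0.07  1.36  1.64]
```

```bash
python3 -m inch '[[0,-40,-30,15,0],[0,-25,-18,10,0],[0,-10,-8,5,0],[0,0,0,0,0]]'; python3 -c "
from h import *
rel([.564,-.292,.180])"
```

```text
time: 2.48
position: [0.5625, -0.3029, 0.204]
tool_rot: [-0.553, -3.085, 0.011]
ft_force: [-0.2, 0.6, -0.3]
grip_width: 0.5
t 2.48 tcp [ 0.5625 -0.3029  0.204 ] shift mm [ 2.2 10.9 23.9] toolaxes x [-0.938  0.348  0.006] z [-0.0085 -0.0053 -0.9999] F [-0.2  0.6 -0.3] w 0.5 q [-0.08  0.36  0.68  1.52 -0.22  1.34  1.83]
```

```bash
python3 -m inch '[[0,2,10,10,0],[0,0,0,5,0],[0,0,0,0,0]]'; python3 -c "
from h import *
rel([.564,-.292,.107])
im=snap('scene','s1.png',(130,200,330,350),4)"
```

```text
time: 2.85
position: [0.5642, -0.2879, 0.1887]
tool_rot: [-0.547, -3.087, 0.005]
ft_force: [-0.6, -0.3, -0.6]
grip_width: 0.5
t 2.85 tcp [ 0.5642 -0.2879  0.1887] shift mm [-1.7 -3.5 81.7] toolaxes x [-0.939  0.343  0.006] z [-0.0074 -0.002  -1.    ] F [-0.6 -0.3 -0.6] w 0.5 q [-0.1   0.35  0.67  1.56 -0.22  1.31  1.82]
```

View pics/s1.png

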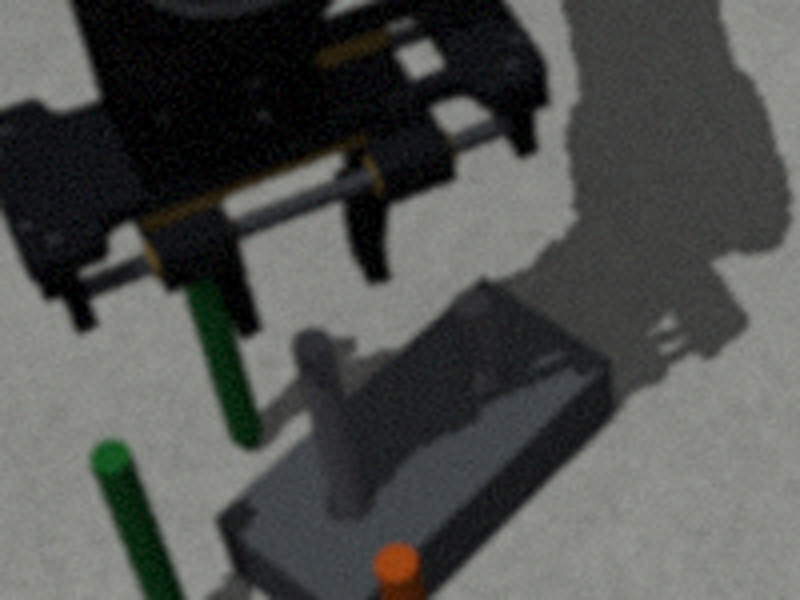

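The fingers straddle the tall post (post top at crop (313,340)). The body's hanging end peg at crop (80,325) is near the front green decoy, so I'll check its height.

```bash
python3 -c "
from h import *
im=np.load('scene.npz')
for n,c in(('pegL',(80,320)),('fingL',(246,320)),('fingR',(375,270)),('pegR',(525,145))): print(n,pt(im,130+c[0]/4,200+c[1]/4).round(3))
im=ctrl.get_image('top');P=cloud(im)
"
```

```text
pegL [ 0.57  -0.379  0.267]
fingL [ 0.566 -0.317  0.201]
fingR [ 0.582 -0.266  0.196]
pegR [ 0.627 -0.222  0.264]
```

```bash
python3 -m inch '[[0,-2,-3,20,0],[0,0,0,20,0],[0,0,0,20,0],[0,0,0,15,0],[0,0,0,0,0]]'; python3 -c "
from h import *
rel([.564,-.292,.107])"
```

```text
time: 3.58
position: [0.5639, -0.293, 0.1084]
tool_rot: [-0.549, -3.086, 0.006]
ft_force: [0.6, 0.2, 1.1]
grip_width: 0.5
t 3.58 tcp [ 0.5639 -0.293   0.1084] shift mm [0.3 1.  1.4] toolaxes x [-0.939  0.345  0.006] z [-0.0077 -0.0025 -1.    ] F [0.6 0.2 1.1] w 0.5 q [-0.07  0.42  0.65  1.64 -0.27  1.17  1.85]
```

```bash
python3 -m inch '[[-1,0,1,1,0],[-1,0,0,0,0],[-1,0,0,0,0],[-1,0,0,0,0],[-1,0,0,0,0]]' 35; python3 -c "
from h import *
rel([.564,-.292,.23])"
```

```text
time: 4.2
position: [0.5654, -0.2928, 0.1092]
tool_rot: [-0.549, -3.089, 0.007]
ft_force: [-1.0, -0.7, -2.1]
grip_width: 0.177
t 4.2 tcp [ 0.5654 -0.2928  0.1092] shift mm [   2.    -0.4 -120.8] toolaxes x [-0.939  0.345  0.003] z [-0.0046 -0.0038 -1.    ] F [-1.  -0.7 -2.1] w 0.177 q [-0.07  0.42  0.65  1.64 -0.27  1.17  1.85]
```

```bash
python3 -m inch '[[-1,0,0,-15,0],[-1,0,0,-20,0],[-1,0,0,-30,0],[-1,0,0,-30,0],[-1,0,0,-30,0]]'; python3 -m inch '[[-1,0,0,-25,0],[-1,0,0,-10,0],[-1,0,0,0,0]]'; python3 -c "
from h import *
rel([.5535,.217,.25])
a=snap('scene','s2.png',(130,150,330,300),4);P=cloud(a)
s=ctrl.get_state()['position']
for n in('scene','top'):
  P=cloud(a if n=='scene' else ctrl.get_image('top'))
  x,k,e=fitcyl(P,s[:2],s[2]-.09,s[2]-.02,zref=s[2]-.05);print(n,x[:2].round(4),np.degrees(x[2:]).round(2),k,e)
"
```

```text
time: 4.82
position: [0.5648, -0.2918, 0.2404]
tool_rot: [-0.55, -3.086, 0.006]
ft_force: [0.2, -0.7, -2.7]
grip_width: 0.176
time: 5.2
position: [0.5658, -0.293, 0.2829]
tool_rot: [0.552, 3.091, -0.008]
ft_force: [0.1, -0.2, -2.8]
grip_width: 0.179
t 5.2 tcp [ 0.5658 -0.293   0.2829] shift mm [188.  474.4  30.1] toolaxes x [-0.938  0.346 -0.002] z [ 4.0e-04 -5.4e-03 -1.0e+00] F [ 0.1 -0.2 -2.8] w 0.179 q [-0.1   0.31  0.69  1.42 -0.19  1.48  1.8 ]
scene [ 0.5653 -0.293 ] [0.08 0.05] 324 0.00043875910679752963
top [ 0.5657 -0.2918] [2.36 1.24] 33 0.00034409460532963936
```

View pics/s2.png

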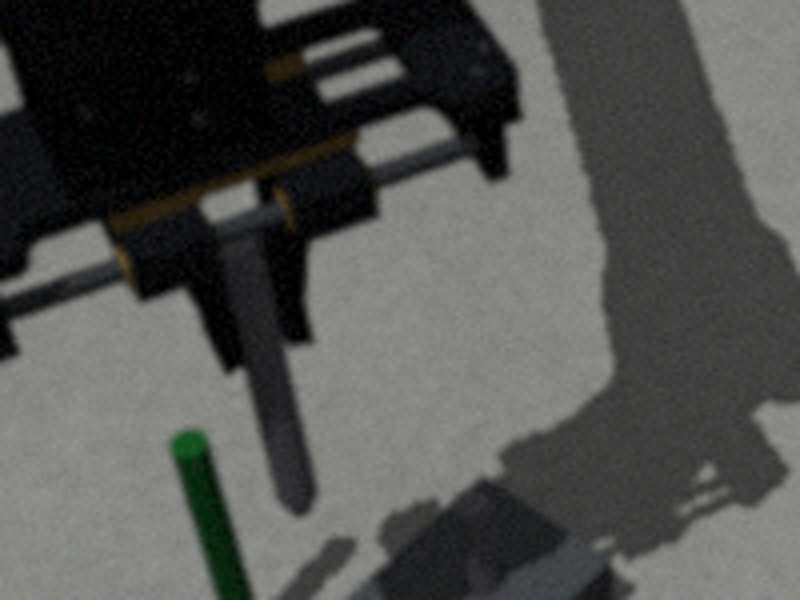

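The post hangs upright in the jaws, tapered foot at crop (298,505). Now transfer.

```bash
python3 -m inch '[[-1,10,25,2,0],[-1,20,50,2,0],[-1,20,50,2,0],[-1,20,50,2,0],[-1,20,50,2,0]]'; python3 -m inch '[[-1,20,50,2,0],[-1,20,50,2,0],[-1,20,50,2,0],[-1,15,38,2,0],[-1,10,25,0,0]]';  python3 -c "
from h import *
rel([.5535,.217,.215])"
```

```text
time: 5.92
position: [0.5549, -0.0496, 0.2625]
tool_rot: [-0.569, -3.078, 0.015]
ft_force: [0.8, 0.6, -2.0]
grip_width: 0.176
time: 6.55
position: [0.5457, 0.1902, 0.2451]
tool_rot: [-0.559, -3.069, 0.022]
ft_force: [0.3, -0.3, -2.8]
grip_width: 0.175
t 6.55 tcp [0.5457 0.1902 0.2451] shift mm [ 1.6 28.4 29.6] toolaxes x [-0.936  0.353  0.019] z [-0.024  -0.0099 -0.9997] F [ 0.3 -0.3 -2.8] w 0.175 q [-0.71  0.18  0.38  1.59 -0.07  1.41  0.88]
```

```bash
python3 -m inch '[[-1,2,24,10,0],[-1,0,0,5,0],[-1,0,0,0,0],[-1,0,0,0,0]]'; python3 -c "
from h import *
rel([.5535,.217,.200])
s=ctrl.get_state()['position']
a=snap('scene','s3.png',(340,70,460,220),4)
x,k,e=fitcyl(cloud(a),s[:2],s[2]-.08,s[2]-.01,zref=s[2]-.05);print(x[:2].round(4),np.degrees(x[2:]).round(2),k,e)
b=snap('top','x.png')
"
```

```text
time: 7.05
position: [0.5509, 0.2139, 0.2245]
tool_rot: [-0.556, -3.065, 0.03]
ft_force: [-0.1, -0.3, -2.5]
grip_width: 0.176
t 7.05 tcp [0.5509 0.2139 0.2245] shift mm [-1.9  4.4 24.4] toolaxes x [-0.936  0.352  0.023] z [-0.0295 -0.014  -0.9995] F [-0.1 -0.3 -2.5] w 0.176 q [-0.72  0.22  0.36  1.59 -0.08  1.38  0.86]
[0.5492 0.2133] [1.81 0.41] 221 0.0009525591612089788
```

View pics/s3.png

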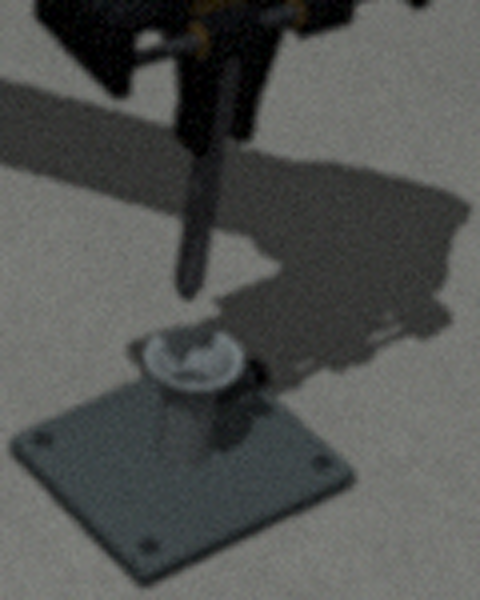

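The post is above the funnel; the foot at crop (188,290) is over the mouth centre (195,360), tilted about 1.8°, well within bore clearance. Align the foot and lower it to the mouth.

```bash
python3 -m inch '[[-1,-4,6,10,0],[-1,-1,0,10,0],[-1,0,0,5,0],[-1,0,0,0,0]]'; python3 -c "
from h import *
rel([.5565,.2185,.180])
rel([.5555,.218,.119])
"
```

```text
time: 7.65
position: [0.5579, 0.2163, 0.198]
tool_rot: [-0.56, -3.065, 0.029]
ft_force: [-0.6, 0.4, -2.6]
grip_width: 0.176
t 7.65 tcp [0.5579 0.2163 0.198 ] shift mm [ 1.6  1.9 18. ] toolaxes x [-0.935  0.354  0.022] z [-0.0287 -0.0136 -0.9995] F [-0.6  0.4 -2.6] w 0.176 q [-0.72  0.25  0.36  1.6  -0.09  1.33  0.87]
t 7.65 tcp [0.5579 0.2163 0.198 ] shift mm [ 1.   2.5 79. ] toolaxes x [-0.935  0.354  0.022] z [-0.0287 -0.0136 -0.9995] F [-0.6  0.4 -2.6] w 0.176 q [-0.72  0.25  0.36  1.6  -0.09  1.33  0.87]
```

```bash
python3 -m inch '[[-1,1,2,8,0],[-1,0,0,8,0],[-1,0,0,8,0],[-1,0,0,5,0],[-1,0,0,0,0]]'; python3 -c "
from h import *
rel([.5555,.218,.119])
"
```

```text
time: 8.28
position: [0.5565, 0.2185, 0.1669]
tool_rot: [-0.559, -3.065, 0.029]
ft_force: [-0.1, 0.0, -2.3]
grip_width: 0.177
t 8.28 tcp [0.5565 0.2185 0.1669] shift mm [-0.3  0.3 47.9] toolaxes x [-0.935  0.353  0.022] z [-0.0289 -0.0136 -0.9995] F [-0.1  0.  -2.3] w 0.177 q [-0.72  0.27  0.36  1.64 -0.1   1.27  0.87]
```

```bash
python3 -m inch '[[-1,0,0,5,0],[-1,0,0,5,0],[-1,0,0,3,0]]'; python3 -m inch '[[-1,0,0,4,0],[-1,0,0,4,0],[-1,0,0,0,0]]'; python3 -c "
from h import *
rel([.5555,.218,.119])
"
```

```text
time: 8.65
position: [0.5566, 0.2184, 0.1538]
tool_rot: [-0.56, -3.066, 0.028]
ft_force: [-0.7, -0.6, -1.7]
grip_width: 0.174
time: 9.02
position: [0.5564, 0.2166, 0.1455]
tool_rot: [-0.561, -3.066, 0.031]
ft_force: [0.0, -1.4, -3.9]
grip_width: 0.176
t 9.03 tcp [0.5564 0.2166 0.1455] shift mm [ 0.8  1.6 26.5] toolaxes x [-0.935  0.354  0.021] z [-0.0281 -0.0153 -0.9995] F [ 0.  -1.4 -3.9] w 0.176 q [-0.72  0.29  0.36  1.67 -0.1   1.23  0.87]
```

```bash
for i in 1 ; do python3 -m inch '[[-1,0,0.5,4,0],[-1,0,0.5,4,0]]'; done; python3 -m inch '[[-1,0,0,4,0],[-1,0,0,0,0]]'; python3 -c "
from h import *
rel([.5555,.218,.119])
"
```

```text
time: 9.28
position: [0.5575, 0.2168, 0.1402]
tool_rot: [-0.562, -3.067, 0.03]
ft_force: [-2.8, -3.0, 7.3]
grip_width: 0.178
time: 9.52
position: [0.5571, 0.2166, 0.1371]
tool_rot: [-0.562, -3.066, 0.03]
ft_force: [-0.6, -0.5, -5.8]
grip_width: 0.174
t 9.53 tcp [0.5571 0.2166 0.1371] shift mm [ 1.6  1.2 18.1] toolaxes x [-0.935  0.355  0.02 ] z [-0.027  -0.0147 -0.9995] F [-0.6 -0.5 -5.8] w 0.174 q [-0.71  0.3   0.36  1.68 -0.1   1.22  0.88]
```

```bash
python3 -m inch '[[-1,0,0,4,0],[-1,0,0,4,0],[-1,0,0,0,0]]'; python3 -m inch '[[-1,0,0,4,0],[-1,0,0,3,0],[-1,0,0,0,0]]'; python3 -c "
from h import *
rel([.5555,.218,.119])
"
```

```text
time: 9.9
position: [0.557, 0.2166, 0.1302]
tool_rot: [-0.562, -3.067, 0.029]
ft_force: [-1.0, -0.5, -3.9]
grip_width: 0.175
time: 10.28
position: [0.5571, 0.2165, 0.1243]
tool_rot: [-0.562, -3.067, 0.028]
ft_force: [-2.1, -1.7, -2.6]
grip_width: 0.174
t 10.28 tcp [0.5571 0.2165 0.1243] shift mm [1.9 0.9 5.3] toolaxes x [-0.935  0.355  0.02 ] z [-0.0261 -0.0135 -0.9996] F [-2.1 -1.7 -2.6] w 0.174 q [-0.71  0.31  0.35  1.69 -0.11  1.19  0.88]
```

```bash
python3 -m inch '[[-1,0.5,0,3,0],[-1,0.5,0,3,0],[-1,0,0,0,0]]'; python3 -m inch '[[-1,0,0,3,0],[-1,0,0,0,0]]'; python3 -c "
from h import *
rel([.5555,.218,.119])
b=snap('scene','s4.png',(340,70,460,220),4)
q=cloud(b).reshape(-1,3)
"
```

```text
time: 10.65
position: [0.5569, 0.2165, 0.1194]
tool_rot: [-0.563, -3.069, 0.027]
ft_force: [-1.2, -0.7, -3.4]
grip_width: 0.177
time: 10.9
position: [0.5572, 0.2165, 0.119]
tool_rot: [-0.563, -3.069, 0.026]
ft_force: [-2.0, -2.7, -2.1]
grip_width: 0.172
t 10.9 tcp [0.5572 0.2165 0.119 ] shift mm [2.1 0.8 0. ] toolaxes x [-0.935  0.355  0.018] z [-0.0238 -0.0125 -0.9996] F [-2.  -2.7 -2.1] w 0.172 q [-0.71  0.31  0.35  1.7  -0.11  1.18  0.88]
```

View pics/s4.png

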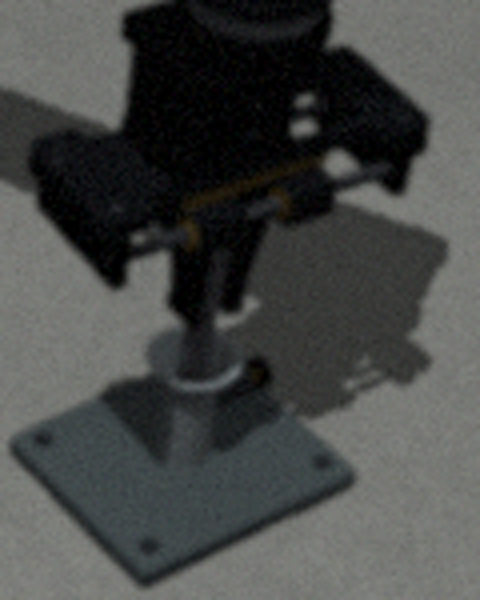

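The post is in the holder, deep in the bore. Now press to confirm the floor by force.

```bash
python3 -m inch '[[-1,0,0,4,0]]'; python3 -m inch '[[-1,0,0,4,0]]'; python3 -m inch '[[-1,0,0,5,0]]'
```

```text
time: 11.08
position: [0.558, 0.2167, 0.1186]
tool_rot: [-0.564, -3.071, 0.023]
ft_force: [-9.4, -4.3, 32.3]
grip_width: 0.178
time: 11.2
position: [0.5582, 0.2166, 0.1186]
tool_rot: [-0.564, -3.071, 0.022]
ft_force: [-10.7, -5.0, 25.4]
grip_width: 0.172
time: 11.32
position: [0.5584, 0.2165, 0.1185]
tool_rot: [-0.564, -3.071, 0.02]
ft_force: [-11.9, -4.9, 30.7]
grip_width: 0.177
```

Floor reached: TCP stops at 0.1186 (0.119 predicted) with about 30 N. Relax, open, back off.

```bash
python3 -m inch '[[-1,1.5,0,-0.5,0],[-1,0,0,0,0]]' 10; python3 -m inch '[[-0.4,0,0,0,0],[-0.2,0,0,0,0],[0,0,0,0,0],[0,0,0,0,0]]'; python3 -c "
from h import *
rel([.5545,.2165,.119])"
```

```text
time: 11.58
position: [0.5575, 0.2161, 0.119]
tool_rot: [-0.565, -3.072, 0.021]
ft_force: [-2.3, -2.2, 1.9]
grip_width: 0.183
time: 12.08
position: [0.5586, 0.2193, 0.1183]
tool_rot: [-0.563, -3.075, 0.014]
ft_force: [0.8, -0.2, -0.4]
grip_width: 0.482
t 12.07 tcp [0.5586 0.2193 0.1183] shift mm [ 2.8 -4.  -0.6] toolaxes x [-0.935  0.354  0.014] z [-0.0172 -0.006  -0.9998] F [ 0.8 -0.2 -0.4] w 0.482 q [-0.71  0.31  0.35  1.7  -0.11  1.17  0.88]
```

```bash
python3 -m inch '[[0,0,-2,-15,0],[0,0,0,-25,0],[0,0,0,-30,0],[0,0,0,-30,0],[0,0,0,-30,0]]'; python3 -m inch '[[0,0,0,-20,0],[0,0,-50,0,0],[0,0,-60,0,0],[0,0,-60,0,0],[0,0,0,0,0]]'; python3 -c "
from h import *
rel([.5545,.2165,.119])
a=snap('scene','s5.png');b=snap('top','t5.png')
for n,i in(('scene',a),('top',b)):
    P=cloud(i);x,k,e=fitcyl(P,(.5535,.217),.092,.163);print(n,x[:2].round(4),np.degrees(x[2:]).round(2),k,e)
    q=P.reshape(-1,3);q=q[(np.hypot(q[:,0]-.5535,q[:,1]-.217)<.02)&(q[:,2]>.1)&(q[:,2]<.2)];print('top z',np.sort(q[:,2])[-20:].mean())
    x,k,e=fitcyl(P,(.56,-.208),.055,.094,zref=.07);print('short',x[:2].round(4),np.degrees(x[2:]).round(2),k)
c=np.hstack([cv2.resize(a['color'][120:270,320:440,::-1],(480,600)),np.zeros((600,320,3),np.uint8)])
c[:450,480:]=cv2.resize(b['color'][200:270,160:210,::-1],(320,450));cv2.imwrite('pics/c5.png',c)"
```

```text
time: 12.7
position: [0.5594, 0.2173, 0.254]
tool_rot: [-0.564, -3.073, 0.015]
ft_force: [-0.8, -0.6, 0.0]
grip_width: 0.501
time: 13.32
position: [0.5008, 0.0538, 0.2857]
tool_rot: [-0.567, -3.086, 0.002]
ft_force: [-0.2, 1.1, 0.5]
grip_width: 0.499
t 13.32 tcp [0.5008 0.0538 0.2857] shift mm [  7.  171.5 166.4] toolaxes x [-0.935  0.355  0.004] z [-4.6e-03 -5.0e-04 -1.0e+00] F [-0.2  1.1  0.5] w 0.499 q [-0.62 -0.03  0.45  1.72  0.01  1.45  1.04]
scene [0.5559 0.2157] [1.72 0.43] 204 0.0008308209741330295
top z 0.17231417230947527
short [ 0.5609 -0.2088] [-0.37 -0.2 ] 123
top [0.5535 0.217 ] [0. 0.] 0 nan
top z nan
short [ 0.5598 -0.2079] [ 0.54 -0.92] 38
  return _methods._mean(a, axis=axis, dtype=dtype,
  ret = ret.dtype.type(ret / rcount)
<string>:7: RuntimeWarning: Mean of empty slice.
```

View pics/c5.png

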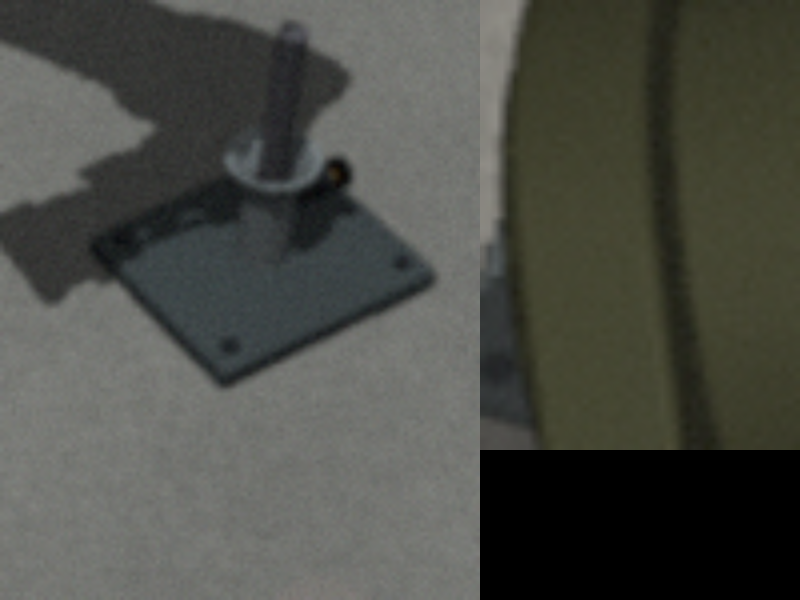

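Left panel: the tall post stands in the holder, top at crop (292,30), rim around (275,165), gripper clear. Its top is at z about 0.171, with 1.8° lean, within the bore's play.

```bash
python3 -m inch '[[0,0,0,0,0],[0,0,0,0,0]]'; python3 -c "
from bench import ctrl
print(ctrl.close_job())"
```

```text
time: 13.68
position: [0.502, 0.0619, 0.2854]
tool_rot: [-0.55, -3.088, 0.0]
ft_force: [0.5, 0.2, 0.7]
grip_width: 0.498
the job is handed in; nothing more can be done
None
```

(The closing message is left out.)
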